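Tip a jaw case out of a packed rack

TASK

In the packed rack on the welding table, find the grey case with the upright bar handle. Tip its top forward out of the row, towards the robot, so that it comes out from under the keeper rail and over the front lip, then stand it upright in the middle of the slotted steel plate without dropping it. Leave the other cases standing in their places.

Things in the scene. Friction and masses are not known exactly. Their poses are not given: they have to be found in the camera images.
- bar_case_mid (a point): Case to take: grey steel box 90 deep (x) x 46.5 wide (y) x 120 high, 0.3-0.6 kg, the only one with an upright bar handle. Point: middle of the box, 60 mm above its underside; z up, x into the rack, y along the row. Handle bar along x, 50 long, 12 thick in y, 16 high; its centre is 12 mm nearer the front (-x) and 96 mm above this point (28-44 mm above the lid); pinch it across y. Gap to neighbours 1.5 mm.
- rack: Fixed rack, open front (-x) to the robot; origin under the middle of its row of three cases between two solid end blocks. Floor 8 mm thick; front lip 26 mm above it, 2 mm before the cases; 23 mm free behind them. Keeper rail over their rear: 22-34 mm above the lids, front edge at x = 27 mm. A case tipped forward 0.4 rad clears the rail, its foot sliding back as it leans on the lip, then lifts out.
- plate_top (a point): Middle of the upper face of a fixed dark steel plate 170 (x) x 140 (y) x 12 mm lying on the table, with two long slots 120 x 10 mm along x. z up, 12 mm above the table.
- cap_case: Another grey case of the row, also 90 x 46.5 x 120 mm, with only a flat round cap 30 mm across on its lid, 7 mm high. It stays in the rack. Origin: centre of its underside; z up, x into the rack, y along the row. The three cases may stand in any order.
- strap_case: Another grey case of the row, also 90 x 46.5 x 120 mm, with only a flat crosswise strap 38 x 12 mm on its lid, 7 mm high. It stays in the rack. Origin: centre of its underside; z up, x into the rack, y along the row. The three cases may stand in any order.
Mind the look-alikes: they are no part of the job. Leave any blue look-alike of the part that bears bar_case_mid alone. What is shaped like the cap_case but red is not meant.

How it is judged (in metres and radians):
On the way:
1. the case is tipped at least 12 degrees while still in its place in the rack (its middle within 80 mm of where it started) (angle between bar_case_mid's own z axis and vertical above 0.21 rad and distance of bar_case_mid from where it was at the start of the episode below 0.08 m), for 0.1 s.
At the end, for the whole second after the job is handed in: The case with the bar handle stands upright (within 6 degrees) and still on the slotted plate, its middle within 35 mm of the plate's middle seen from above; the two other loose cases stand upright (within 7 degrees) in the rack within 20 mm of where they were (horizontal distance between bar_case_mid and plate_top below 0.035 m and z of bar_case_mid in the frame of plate_top between 0.054 and 0.066 m and angle between bar_case_mid's own z axis and vertical below 0.1 rad and linear speed of bar_case below 0.02 m/s and distance of each of cap_case, strap_case from where it was at the start of the episode below 0.02 m and angle between each of cap_case, strap_case's own z axis and vertical below 0.12 rad); the robot touches nothing.
It fails at once if the case is dropped (moves faster than 0.6 m/s while no finger touches it) (linear speed of bar_case above 0.6 m/s and contact force between the fingers and bar_case below 0.1 N).
It fails at once if another case is tipped over (more than 30 degrees) (angle between any of cap_case, strap_case's own z axis and vertical above 0.52 rad).
It also fails if it takes over 42 s, if anything falls off the work surface, if the arm or the gripper's body presses on something with over 40 N, if the wrist force passes 120 N, or if a joint passes its speed limit or range.

ROBOT

A 6-joint arm with a two-finger parallel gripper is mounted at the origin on the work surface. World frame = base frame: x ahead of the robot, y to its left, z up, the work surface at z = 0. Lengths are in mm, angles in rad, forces in N, time in s.
With the tool pointing down it reaches from about 275 to 825 mm from the base axis. Payload 5.2 kg.
Tool frame: the origin (TCP) lies at the very end of the fingers, on their centre line; the grasp point (between the pads) lies 19 mm behind it; z points along the fingers, y is the direction in which the jaws open and shut (so a half turn about z gives the same grasp; the last joint's range is limited). The gripper opens to 93 mm and grips with 3 to 60 N. Pads are 15 mm wide; open, the fingers measure 128 mm over their backs; the gripper's body (75 mm by 188 mm) begins 65 mm behind the grasp point.
Start: joints at [-1.49, 0.259, 1.535, -0, 1.348, -0.203], TCP at [154.024, -527.998, 218.653] pointing down, gripper open.
Joint ranges: [-3.14, 3.14], [-0.91, 2.08], [0.19, 2.58], [-1.22, 4.36], [0.22, 2.71], [-3.12, 3.12]. Speed limits (rad/s): [2.57, 2.57, 3.14, 3.14, 3.14, 3.14].

INTERFACE

Orientations are given as [roll, pitch, yaw] about the fixed x, y, z axes, in that order (R = Rz(yaw) Ry(pitch) Rx(roll)).
In Python, from bench import robot gives the robot as it stands. The module is installed in compiled form; this text tells all that it offers. Calls block until the motion is done:
- robot.move_ptp(position, orientation): joint-space move of the TCP to a pose.
- robot.move_linear(position, ori=None, speed=150, f_stop=None): straight line of the TCP; ori=None keeps the orientation; speed is the mean speed in mm/s. With f_stop (N) it stops when the force on the tool has changed by that much, and returns True; else False.
- robot.move_j(angles): joint-space move.
- robot.move_gripper(opening): opening from 0.0 (shut) to 1.0 (fully open); the grip force is fixed at half the most; returns when the fingers have stopped.
- robot.sleep(seconds).
- robot.inverse_kinematics(position, orientation): joint angles nearest the present ones, or None.
- robot.get_image(name): name is "side" or "top"; returns a dict with "img" (384x512x3 uint8, blue, green, red), "fovy" (degrees; the focal length in pixels is half the picture's height over the tangent of half this angle, whatever the lens; pixels are square), "cx", "cy" (the principal point, pixels), "eye" and "orientation" of the camera in the world. Camera axes: x right, y down, z forward; pixel columns grow to the right and rows downward; lengths in mm; the calibration is good to about 2 mm. A picture is of the moment at which its call begins. There is no depth.
A pose or a line that the arm cannot do raises robot.MotionError and nothing moves.
- robot.hand_in(): hands the job in, once; it reports no verdict.
Readings, each from a call of its own:
- robot.current_t(): time.
- robot.current_qpos(): joint angles.
- robot.current_joint_vel(): joint speeds.
- robot.current_joint_efforts(): joint torques, N m.
- robot.current_tcp_pos(): TCP position.
- robot.current_eef_rot(): TCP orientation.
- robot.current_contact_force(): force on the tool from outside, world axes, zero at the start.
- robot.current_ft_torque(): the same for the moment, N m.
- robot.current_gripper_width(): opening from 0.0 (shut) to 1.0 (fully open).
Only numpy, scipy, OpenCV 4.12 (cv2) and the standard library are available. Lean on these libraries where they do the work, as an engineer would, in place of code of your own. Each camera call takes 0.05 s, during which the arm holds its last target.

## Working session

There is one attempt and no reset: what is moved stays moved. The work goes in short steps, each a Python script; the robot and the scene stay as the last script left them, time stands still between calls to the robot, and variables do not carry over. Pictures are saved under pics/ and viewed, and the job is handed in when it is done.

```bash
mkdir -p pics; ls; cat > h.py <<'E'
import numpy as np, cv2
from bench import robot
from scipy.spatial.transform import Rotation as R
def cam(d):
    h,w=d["img"].shape[:2]; f=h/2/np.tan(np.radians(d["fovy"])/2)
    return f,d["cx"],d["cy"],np.array(d["eye"],float),R.from_euler('xyz',d["orientation"]).as_matrix()
def ray(d,u,v):
    f,cx,cy,e,M=cam(d); r=M@np.array([(u-cx)/f,(v-cy)/f,1]); return e,r/np.linalg.norm(r)
def onz(d,u,v,z):
    e,r=ray(d,u,v); return e+r*(z-e[2])/r[2]
def proj(d,p):
    f,cx,cy,e,M=cam(d); q=M.T@(np.array(p,float)-e); return np.array([cx+f*q[0]/q[2],cy+f*q[1]/q[2]])
def snap(name,fn,up=1):
    d=robot.get_image(name); cv2.imwrite("pics/"+fn,d["img"]); return d
E
python3 - <<'E'
from h import *
import pickle
for n in("side","top"):
    d=snap(n,n+"0.png"); pickle.dump(d,open(n+"0.pkl","wb"))
    print(n,{k:v for k,v in d.items() if k!="img"})
E
```

```text
pics
side {'fovy': 46.58623012696203, 'cx': 249.57162884616568, 'cy': 196.11115507070963, 'eye': array([ 89.95963793, 785.06558248, 687.0024965 ]), 'orientation': array([-2.13596345, -0.00407342, -2.56453261])}
top {'fovy': 52.251548952211664, 'cx': 257.5103171832152, 'cy': 187.28383060383223, 'eye': array([450.36070118, -25.05834405, 906.55525499]), 'orientation': array([-2.96027662, -0.01584182, -1.56779412])}
```

View pics/side0.png

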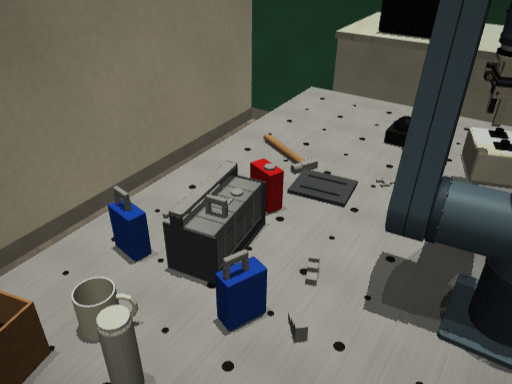

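View pics/top0.png

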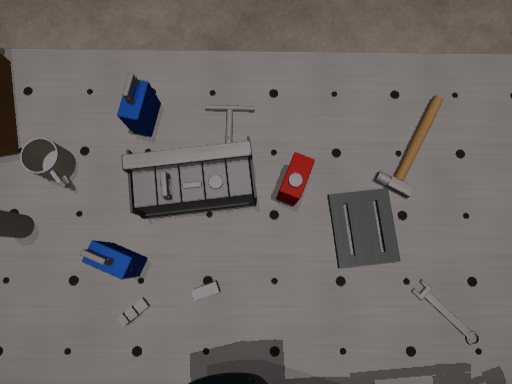

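```bash
python3 - <<'E'
import cv2,pickle,numpy as np
from h import *
t=pickle.load(open("top0.pkl","rb"));s=pickle.load(open("side0.pkl","rb"))
a=cv2.resize(t["img"][130:230,110:270],None,fx=5,fy=5,interpolation=cv2.INTER_CUBIC)
cv2.imwrite("pics/topc.png",np.clip(a*1.5,0,255).astype('uint8'))
a=cv2.resize(s["img"][150:290,150:290],None,fx=4.2,fy=4.2,interpolation=cv2.INTER_CUBIC)
cv2.imwrite("pics/sidec.png",np.clip(a*1.5,0,255).astype('uint8'))
a=cv2.resize(t["img"][180:280,320:410],None,fx=5,fy=5,interpolation=cv2.INTER_CUBIC)
cv2.imwrite("pics/platec.png",np.clip(a*1.8,0,255).astype('uint8'))
for u,v,z in[(167,185,164),(192,185,135),(215,182,135),(364,228,12)]: print(onz(t,u,v,z))
E
```

```text
[589.98259768 137.72125473 164.        ]
[595.73456909  94.24023686 135.        ]
[602.13272261  48.43662606 135.        ]
[ 521.07509714 -282.89425639   12.        ]
```

View pics/topc.png

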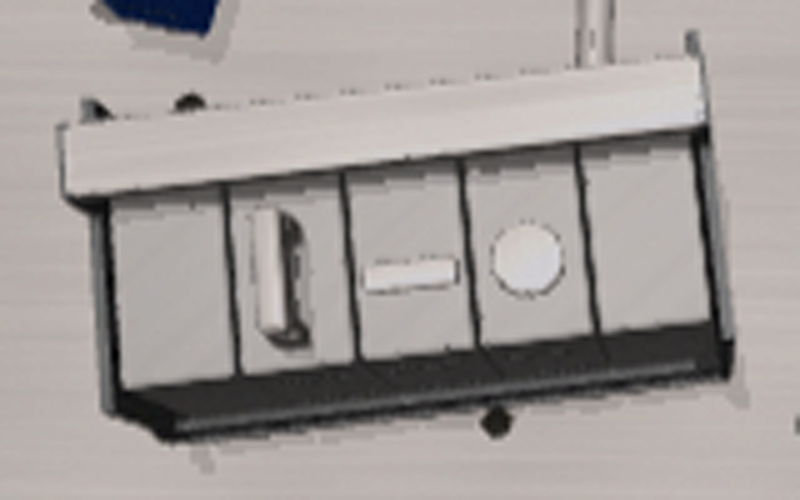

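View pics/sidec.png

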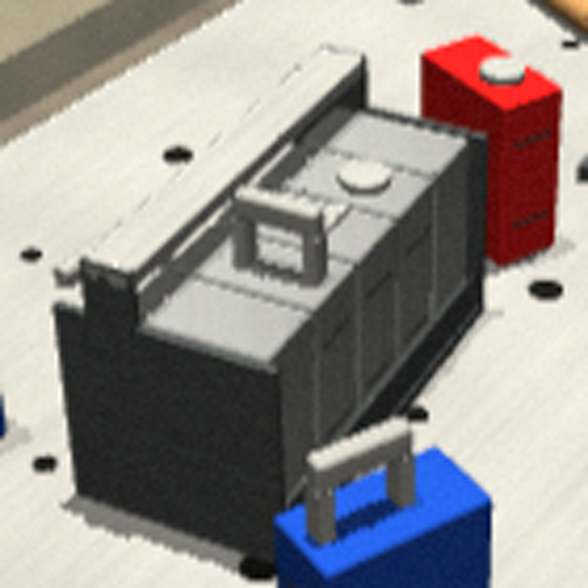

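View pics/platec.png

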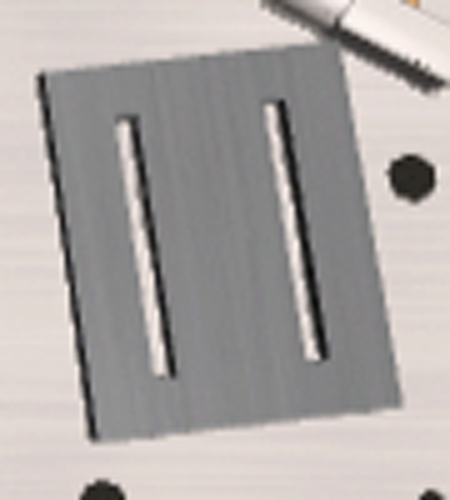

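Target: the grey case with a bar at top px (164–167,185), side (231,203 region). What could be mistaken for it: blue bar boxes at top (140,105) and (113,260), the strap case (192,185), the cap case (215,182) and the red cap box (296,180). The crop confirms only the case at (166,185) is grey with an upright bar. It sits leftmost of the three, beside the end block.

```bash
python3 - <<'E'
import cv2,pickle,numpy as np
from h import *
t=pickle.load(open("top0.pkl","rb"));s=pickle.load(open("side0.pkl","rb"))
T=lambda u,v,z: onz(t,110+(u+.5)/5-.5,130+(v+.5)/5-.5,z)
S=lambda u,v: (150+(u+.5)/4.2-.5,150+(v+.5)/4.2-.5)
np.set_printoptions(precision=1,suppress=True)
# lid front edge
A=T(120,388,128);B=T(712,322,128);print("front edge",A,B,np.linalg.norm(A-B), np.degrees(np.arctan2(*(A-B)[[0,1]])))
# seams front points
for u,v in[(240,374),(358,361),(479,347),(600,334)]: print("seam",T(u,v,128))
A2=T(66,198,162);B2=T(708,128,162);print("rail front",A2,B2,np.degrees(np.arctan2(*(A2-B2)[[0,1]])))
h1=T(267,208,172);h2=T(275,331,172);print("handle",h1,h2,(h1+h2)/2,np.linalg.norm(h1-h2),np.degrees(np.arctan2(*(h1-h2)[[1,0]])))
print("cap",T(527,259,135),"strap",T(411,274,135))
# handle two-view: side top face corners
e1,r1=ray(t,*( (110+(270.5)/5-.5),(130+270/5-.5)))
e2,r2=ray(s,*S(284,202))
k=np.linalg.lstsq(np.stack([r1,-r2],1),e2-e1,rcond=None)[0]
print("2view",e1+k[0]*r1,e2+k[1]*r2)
for z in(135,):print("cap side",onz(s,*S(364,176),z))
print("handle side on 172",onz(s,*S(238,190),172),onz(s,*S(325,212),172))
P=lambda u,v: onz(t,320+(u+.5)/5-.5,180+(v+.5)/5-.5,12)
c=[P(40,72),P(340,42),P(402,406),P(94,440)]
print("plate",c,np.mean(c,0),[np.linalg.norm(c[i]-c[i-1]) for i in range(4)])
d=c[0]-c[3];d2=c[1]-c[2];print(np.degrees(np.arctan2(d[1],d[0])),np.degrees(np.arctan2(d2[1],d2[0])))
E
```

```text
front edge [551.3 209.9 128. ] [579.3 -25.9 128. ] 237.50196617434577 -6.769361516296279
seam [557.2 162.6 128. ]
seam [562.7 115.8 128. ]
seam [568.6  67.6 128. ]
seam [574.2  19.1 128. ]
rail front [621. 225. 162.] [650.9 -23.9 162. ] -6.837439837598025
handle [615.3 144.8 172. ] [567.6 139.6 172. ] [591.5 142.2 172. ] 47.95808411703184 6.260337877125852
cap [603.4  48.5 135. ] strap [597.   94.7 135. ]
2view [592.  143.3 168.8] [589.4 141.9 168. ]
cap side [600.   54.7 135. ]
handle side on 172 [612.2 150.7 172. ] [562.7 143.  172. ]
plate [array([ 599.5, -201.6,   12. ]), array([ 614.5, -342.6,   12. ]), array([ 447.5, -361.2,   12. ]), array([ 432.1, -221. ,   12. ])] [ 523.4 -281.6   12. ] [np.float64(168.58110897568318), np.float64(141.74304577139637), np.float64(168.06024743840518), np.float64(140.97917445888987)]
6.611978196815434 6.352901782227146
```

```bash
cat >> h.py <<'E'
PSI=0.117; C0=np.array([604.,144.2,68.])   # case middle in rack at start
ex=np.array([np.cos(PSI),np.sin(PSI),0]); ey=np.array([-np.sin(PSI),np.cos(PSI),0]); ez=np.array([0,0,1.])
def tcp(M,th,dtool=(-12,0,77),psi=PSI):
    Rm=R.from_euler('xyz',[0,-th,psi])
    return np.array(M)+Rm.apply(dtool), np.array([np.pi,-th,psi])
def Mfor(th,lift=1.5,along=0,):
    # F corner slides back
    F=C0-45*ex+26*np.tan(th)*ex+(8+lift-C0[2])*ez
    Rm=R.from_euler('xyz',[0,-th,PSI])
    return F-Rm.apply([-45,0,-60])+Rm.apply([0,0,along])
PL=np.array([523.4,-281.6,12.])
E
python3 - <<'E'
from h import *
np.set_printoptions(precision=3,suppress=True)
print(robot.current_t(),robot.current_eef_rot(),robot.current_gripper_width())
for off in(0,np.pi,-np.pi):
  for M,th,nm in[(C0,0,"grasp"),(C0+[0,0,80],0,'hover'),(Mfor(.42),.42,"tip"),(Mfor(.42,along=70),.42,"up"),(PL+[0,0,60],0,"place"),(PL+[0,0,200],0,"placehi"),(np.array([490,100,230.]),0,"mid")]:
    p,o=tcp(M,th);o=o+[0,0,off]
    if off: o[1]=-o[1]; o=R.from_euler('xyz',tcp(M,th)[1]); o=(o*R.from_euler('z',off)).as_euler('xyz')
    print(off,nm,p,robot.inverse_kinematics(p,o))
E
```

```text
0.1 [-3.14  -0.     0.284] 0.9978658911431998
0 grasp [592.082 142.799 145.   ] [ 0.054  0.418  1.491 -0.     1.232  1.508]
0 hover [592.082 142.799 225.   ] [ 0.054  0.361  1.376 -0.     1.405  1.508]
0 tip [545.284 137.299 148.049] [0.023 0.12  1.987 0.066 0.618 1.431]
0 up [516.936 133.967 211.966] [ 0.015 -0.011  1.949  0.058  0.786  1.437]
0 place [ 511.482 -283.001  149.   ] [-0.696  0.373  1.55  -0.     1.219  0.758]
0 placehi [ 511.482 -283.001  289.   ] [-0.696  0.287  1.327 -0.     1.528  0.758]
0 mid [478.082  98.599 307.   ] [-0.026  0.099  1.518 -0.     1.525  1.428]
3.141592653589793 grasp [592.082 142.799 145.   ] [ 0.054  0.418  1.491  0.     1.232 -1.634]
3.141592653589793 hover [592.082 142.799 225.   ] [ 0.054  0.361  1.376  0.     1.405 -1.634]
3.141592653589793 tip [545.284 137.299 148.049] [ 0.023  0.12   1.987  0.066  0.618 -1.711]
3.141592653589793 up [516.936 133.967 211.966] [ 0.015 -0.011  1.949  0.058  0.786 -1.705]
3.141592653589793 place [ 511.482 -283.001  149.   ] [-0.696  0.373  1.55   0.     1.219 -2.384]
3.141592653589793 placehi [ 511.482 -283.001  289.   ] [-0.696  0.287  1.327  0.     1.528 -2.384]
3.141592653589793 mid [478.082  98.599 307.   ] [-0.026  0.099  1.518  0.     1.525 -1.713]
-3.141592653589793 grasp [592.082 142.799 145.   ] [ 0.054  0.418  1.491 -0.     1.232 -1.634]
-3.141592653589793 hover [592.082 142.799 225.   ] [ 0.054  0.361  1.376 -0.     1.405 -1.634]
-3.141592653589793 tip [545.284 137.299 148.049] [ 0.023  0.12   1.987  0.066  0.618 -1.711]
-3.141592653589793 up [516.936 133.967 211.966] [ 0.015 -0.011  1.949  0.058  0.786 -1.705]
-3.141592653589793 place [ 511.482 -283.001  149.   ] [-0.696  0.373  1.55  -0.     1.219 -2.384]
-3.141592653589793 placehi [ 511.482 -283.001  289.   ] [-0.696  0.287  1.327 -0.     1.528 -2.384]
-3.141592653589793 mid [478.082  98.599 307.   ] [-0.026  0.099  1.518 -0.     1.525 -1.713]
```

```bash
python3 - <<'E'
from h import *
p,o=tcp(C0+[0,0,60],0)
robot.move_ptp(p,o); robot.move_gripper(0.55)
d=snap("side","s1.png");t=snap("top","t1.png")
print(robot.current_t(),robot.current_tcp_pos(),robot.current_eef_rot(),robot.current_gripper_width(),robot.current_contact_force())
a=cv2.resize(d["img"][100:260,150:310],None,fx=3.7,fy=3.7,interpolation=cv2.INTER_CUBIC);cv2.imwrite("pics/s1c.png",np.clip(a*1.4,0,255).astype('uint8'))
E
```

```text
3.8667 [592.08386787 142.84135207 205.01335366] [-3.14158071e+00 -3.72006645e-05  1.17101315e-01] 0.5469947659139507 [-0.09748756  0.77160445  0.47137653]
```

View pics/s1c.png

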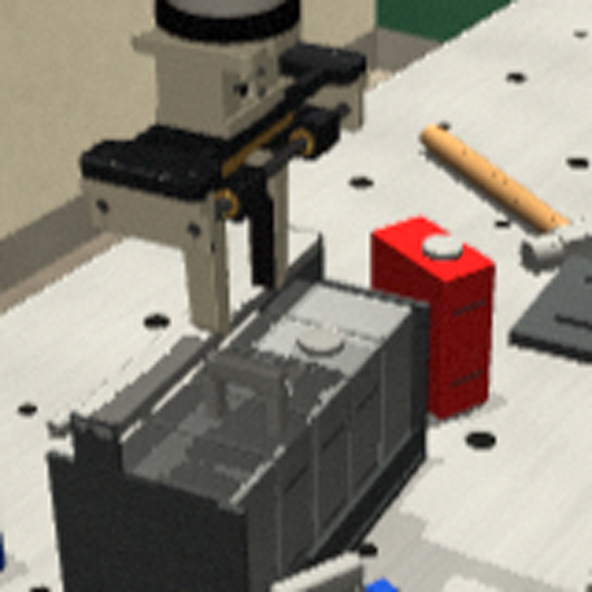

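View pics/t1.png

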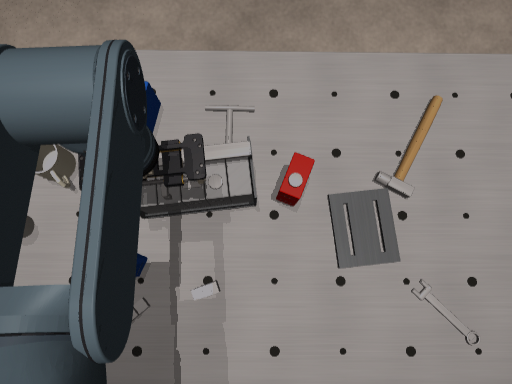

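```bash
python3 - <<'E'
from h import *
import pickle
d=pickle.load(open("side0.pkl","rb"))
tp=np.array([592.08,142.84,205.])
for y in(-43,-25.5,0,25.5,43):
  for x in(-7.5,7.5):
    q=proj(d,tp+ey*y+ex*x); print(y,x,(q-[150,100])*3.7)
# predicted handle top corners for C0
for y in(-6,6):
  for x in(-37,13):
    q=proj(d,C0+x*ex+y*ey+ez*104);print("h",y,x,(q-[150,100])*3.7, (q-150)*4.2)
E
python3 - <<'E'
import cv2,numpy as np
a=cv2.imread("pics/side0.png")[180:230,190:240]
cv2.imwrite("pics/hc.png",cv2.resize(a,None,fx=11,fy=11,interpolation=cv2.INTER_NEAREST))
a=cv2.imread("pics/s1.png")[150:220,190:240]
cv2.imwrite("pics/fc.png",cv2.resize(a,None,fx=8,fy=8,interpolation=cv2.INTER_NEAREST))
E
```

```text
-43 -7.5 [289.45889785 276.09435334]
-43 7.5 [267.26229889 270.46045167]
-25.5 -7.5 [275.01888898 289.37921482]
-25.5 7.5 [252.60125619 283.5910341 ]
0 -7.5 [253.24929075 309.40732558]
0 7.5 [230.50280104 303.38264052]
25.5 -7.5 [230.56707917 330.275044  ]
25.5 7.5 [207.4835358  323.99893405]
43 -7.5 [214.44262888 345.10959781]
43 7.5 [191.1229467  338.65164792]
h -6 -37 [286.58201021 360.51571605] [325.30930888 199.23405605]
h -6 13 [212.35990194 340.04869862] [241.05718599 176.00122546]
h 6 -37 [276.52009262 370.5572449 ] [313.8876727  210.63254827]
h 6 13 [201.79385003 349.7038613 ] [229.06328923 186.96113985]
```

View pics/hc.png

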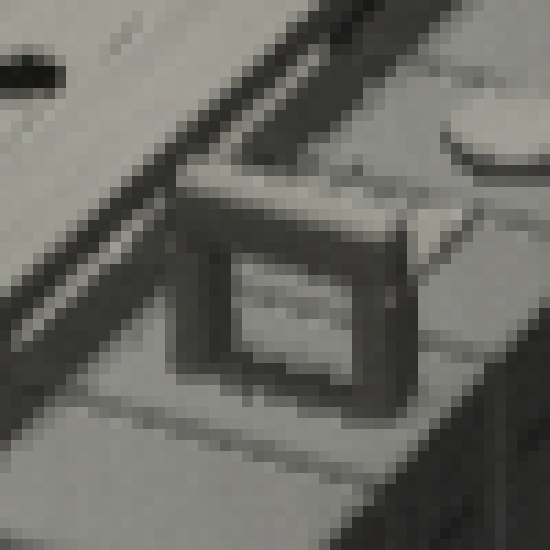

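View pics/fc.png

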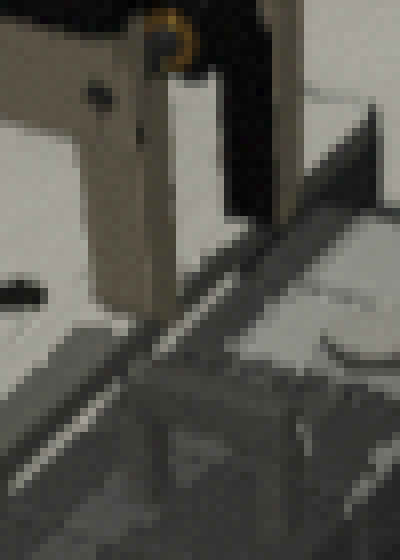

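```bash
python3 - <<'E'
from h import *
import pickle
np.set_printoptions(precision=1,suppress=True)
d=pickle.load(open("side0.pkl","rb"));t=pickle.load(open("top0.pkl","rb"))
a=cv2.imread("pics/t1.png")[120:220,130:270]
cv2.imwrite("pics/t1c.png",np.clip(cv2.resize(a,None,fx=5.5,fy=5.5,interpolation=cv2.INTER_CUBIC)*1.7,0,255).astype('uint8'))
cv2.imwrite("pics/pc.png",cv2.resize(d["img"][160:215,280:365],None,fx=8,fy=8,interpolation=cv2.INTER_CUBIC))
tp=np.array([592.08,142.84,205.])
for y in(-43,-25.5,0,25.5,43): print(y,[((proj(t,tp+ey*y+ex*x)-[130,120])+.5)*5.5 for x in(-7.5,7.5)])
# red cap in both
for n,dd in(("t",t),("s",d)):
    hsv=cv2.cvtColor(dd["img"],cv2.COLOR_BGR2HSV)
print("plate centre in side px (8x crop)",(proj(d,PL)-[280,160]+.5)*8)
for c in[(599.5,-201.6,12),(614.5,-342.6,12),(447.5,-361.2,12),(432.1,-221,12)]: print((proj(d,c)-[280,160]+.5)*8)
E
```

```text
-43 [array([296.5, 338.9]), array([292.9, 294.9])]
-25.5 [array([243.6, 344.6]), array([240.2, 300.6])]
0 [array([166.4, 353. ]), array([163.3, 308.9])]
25.5 [array([ 89. , 361.4]), array([ 86.1, 317.2])]
43 [array([ 35.7, 367.2]), array([ 33.1, 322.9])]
plate centre in side px (8x crop) [345.7 199.1]
[ 59.6 234.2]
[200.6  67. ]
[621.6 165.5]
[511.9 349.1]
```

View pics/t1c.png

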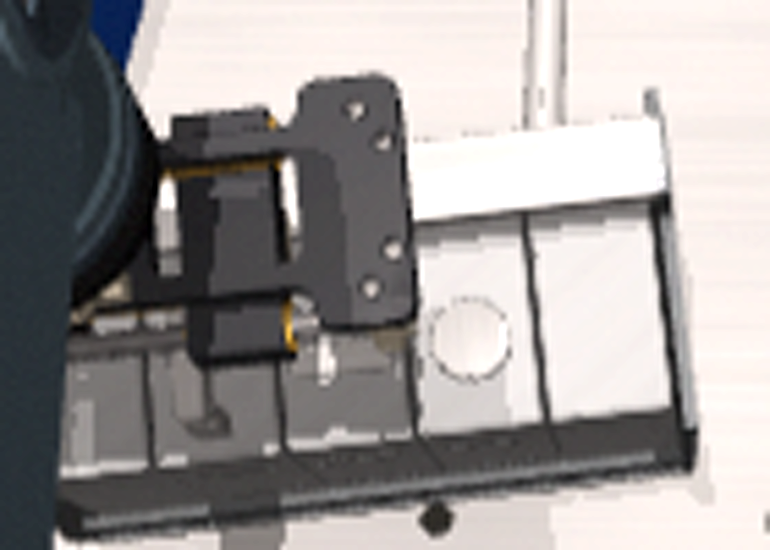

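View pics/pc.png

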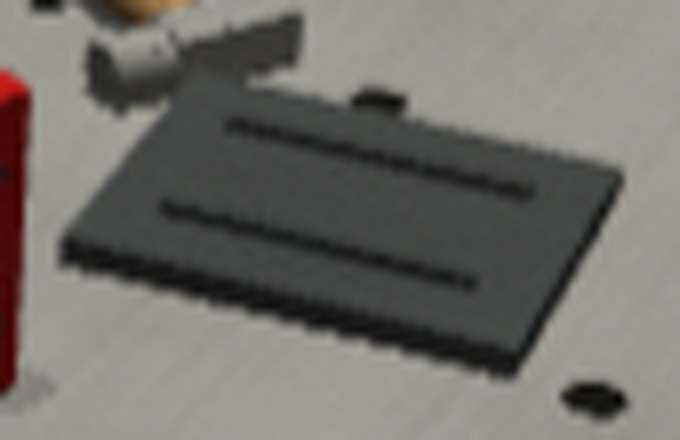

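```bash
sed -i 's/C0=np.array(\[604.,144.2,68.\])/C0=np.array([603.5,145.0,68.])/' h.py; python3 - <<'E'
from h import *
np.set_printoptions(precision=2,suppress=True)
p,o=tcp(C0,0)
print(robot.move_linear(p+[0,0,60],o,speed=100)); print(robot.move_linear(p,o,speed=80,f_stop=8))
f0=np.array(robot.current_contact_force());print(f0)
for w in(.24,.2,.18,.165,.15):
    robot.move_gripper(w); print(w,robot.current_gripper_width(),np.array(robot.current_contact_force())-f0, robot.current_t())
d=snap("side","s2.png")
a=cv2.resize(d["img"][130:240,170:280],None,fx=5.4,fy=5.4,interpolation=cv2.INTER_CUBIC);cv2.imwrite("pics/s2c.png",np.clip(a*1.6,0,255).astype('uint8'))
E
```

```text
False
False
[-0.53 -1.07 -0.22]
0.24 0.2356683560760028 [0.48 0.3  0.1 ] 5.7
0.2 0.20066792707465916 [ 0.31  0.91 -0.29] 6.025
0.18 0.17907273290291195 [0.94 1.   0.01] 6.3
0.165 0.16655922854693145 [ 0.55  2.27 -0.33] 6.55
0.15 0.15170972882317407 [1.39 0.73 1.96] 6.8
```

View pics/s2c.png

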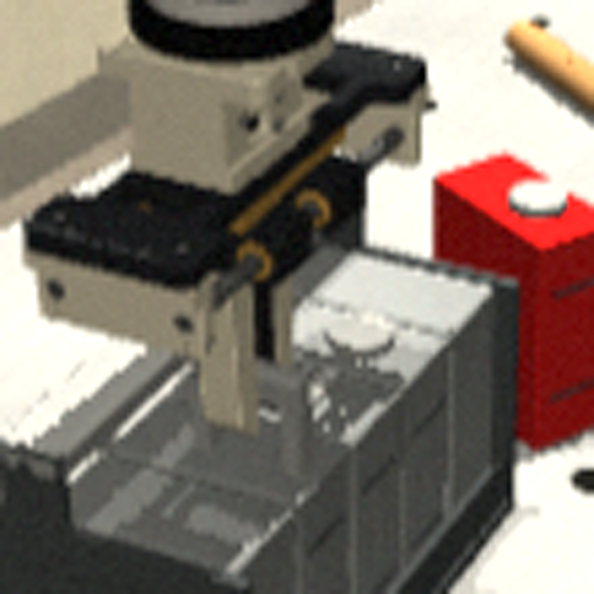

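The side crop shows the fingers on either side of the bar at about crop (235,400), that is px (214,204). I'll close the gripper and read the forces.

```bash
python3 - <<'E'
from h import *
np.set_printoptions(precision=2,suppress=True)
robot.move_gripper(0.0)
print(robot.current_gripper_width(),robot.current_t())
rd=lambda: np.mean([robot.current_contact_force() for _ in range(3)],0)
f=rd();print(f,"along ey",f@ey,robot.current_ft_torque())
E
```

```text
0.1250395626136402 7.0667
[-0.83  2.35  0.43] along ey 2.4307319088314596 [0.4  0.07 0.07]
```

```bash
python3 - <<'E'
from h import *
np.set_printoptions(precision=1,suppress=True)
# lift 1 mm then tip
p,o=tcp(Mfor(0,1.5),0); robot.move_linear(p,o,speed=30)
print(robot.current_contact_force())
for th in(.07,.14,.21,.28):
    p,o=tcp(Mfor(th),th); p0=robot.current_tcp_pos()
    L=np.linalg.norm(p-p0); robot.move_linear(p,o,speed=max(L/.4,5))
    f=np.array(robot.current_contact_force());print(th,robot.current_t(),f,"y",f@ey)
d=snap("side","s3.png");t=snap("top","t3.png")
a=cv2.resize(d["img"][120:270,150:300],None,fx=4,fy=4,interpolation=cv2.INTER_CUBIC);cv2.imwrite("pics/s3c.png",np.clip(a*1.6,0,255).astype('uint8'))
E
```

```text
[ 0.1  1.5 -4.7]
0.07 7.8833 [-0.9  0.5 -5.3] y 0.6199110755051512
0.14 8.45 [ 0.3  0.6 -5.4] y 0.5942563241575789
0.21 9.0 [-0.1  0.2 -5.9] y 0.24520585181547644
0.28 9.55 [-0.7  0.2 -4.8] y 0.2704931256418893
```

View pics/s3c.png

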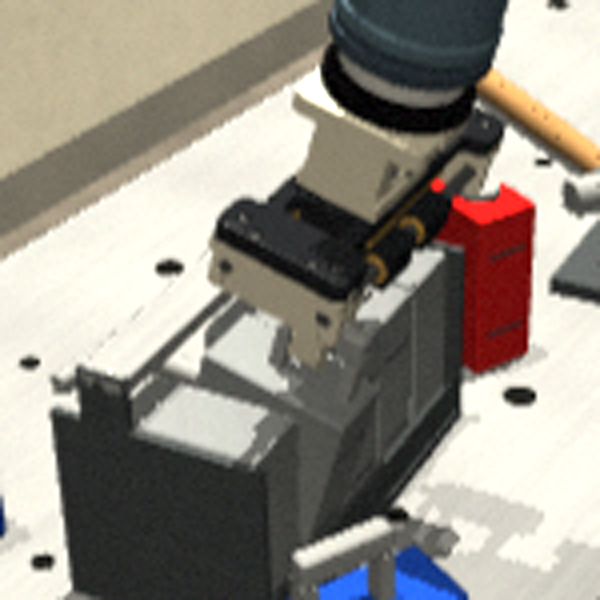

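View pics/t3.png

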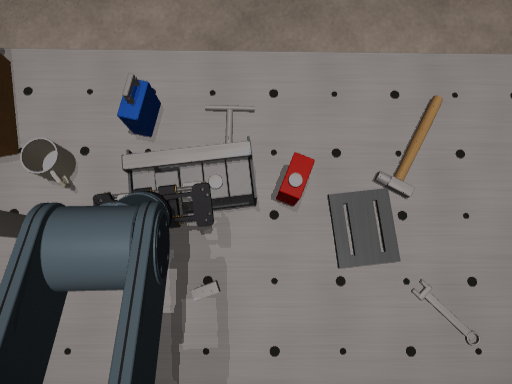

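The crop shows the case tipped forward with its lid at about (250,350), and its neighbours unmoved. The force is about the case's weight. I'll carry on to 0.44 rad and lift along its axis.

```bash
python3 - <<'E'
from h import *
np.set_printoptions(precision=1,suppress=True)
rep=lambda s:print(s,robot.current_t(),np.array(robot.current_contact_force()),robot.current_gripper_width())
for th in(.36,.44):
    p,o=tcp(Mfor(th),th); L=np.linalg.norm(p-robot.current_tcp_pos()); robot.move_linear(p,o,speed=L/.4); rep(th)
p,o=tcp(Mfor(.44,along=55),.44); r=robot.move_linear(p,o,speed=60,f_stop=12); rep(("lift",r))
d=snap("side","s4.png")
a=cv2.resize(d["img"][100:270,150:320],None,fx=3.5,fy=3.5,interpolation=cv2.INTER_CUBIC);cv2.imwrite("pics/s4c.png",np.clip(a*1.6,0,255).astype('uint8'))
E
```

```text
0.36 10.1833 [-0.1  0.6 -5.8] 0.12651853661781154
0.44 10.725 [ 0.2  0.8 -4.9] 0.12283178678501462
('lift', False) 11.7917 [-0.6  0.7 -5. ] 0.12374660046371612
```

View pics/s4c.png

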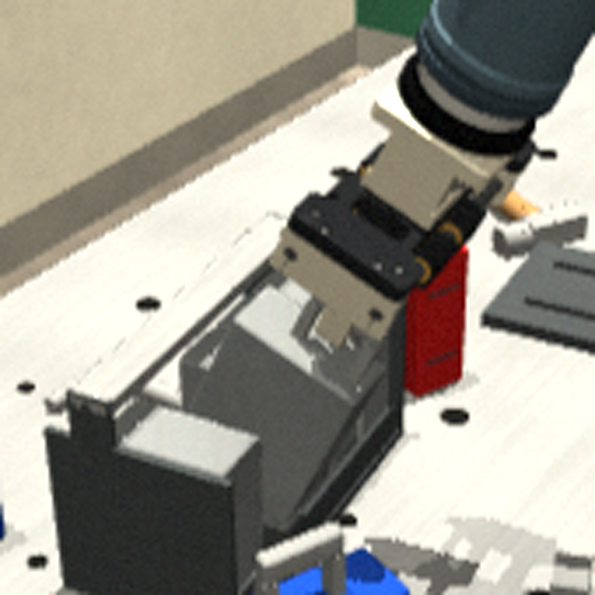

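```bash
python3 - <<'E'
from h import *
np.set_printoptions(precision=1,suppress=True)
rep=lambda s:print(s,robot.current_t(),np.array(robot.current_contact_force()),robot.current_gripper_width())
M=Mfor(.44,along=55)-70*ex+60*ez
p,o=tcp(M,.44); print(robot.move_linear(p,o,speed=80,f_stop=15)); rep("out")
M2=np.array([M[0]-20,M[1],230])
p,o=tcp(M2,0); robot.move_linear(p,o,speed=60); rep("up")
M3=PL+[0,0,60+90]
p,o=tcp(M3,0); robot.move_linear(p,o,speed=130); rep("over")
d=snap("side","s5.png");t=snap("top","t5.png")
a=cv2.resize(d["img"][40:240,240:440],None,fx=3,fy=3,interpolation=cv2.INTER_CUBIC);cv2.imwrite("pics/s5c.png",np.clip(a*1.6,0,255).astype('uint8'))
E
```

```text
False
out 13.1417 [-1.   0.6 -5.2] 0.12686111011755635
up 14.1417 [-0.1 -0.6 -6.3] 0.1251591851474533
over 17.5417 [-0.9  0.2 -6.2] 0.12844088064660952
```

View pics/s5c.png

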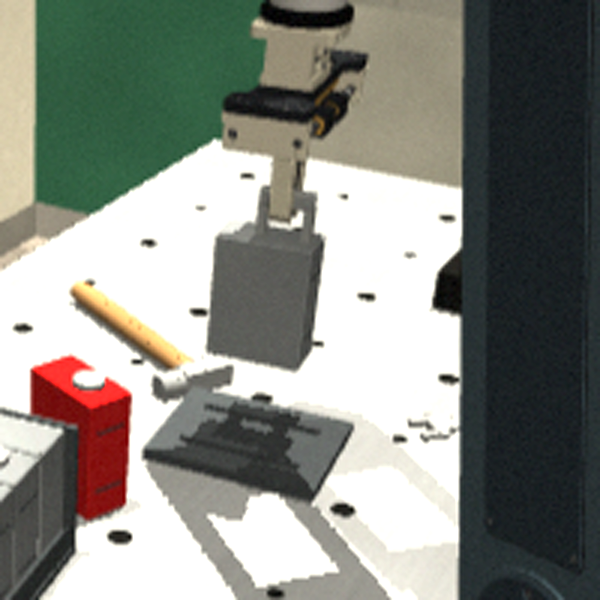

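View pics/t5.png

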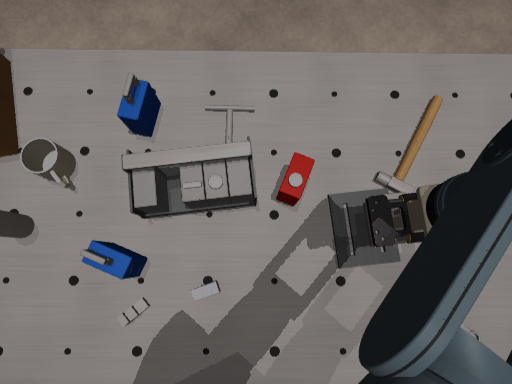

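The case hangs upright above the plate, with its base at crop (260,355). In the top view the strap (192,185) and cap (215,182) haven't moved. Lowering with a force stop.

```bash
python3 - <<'E'
from h import *
np.set_printoptions(precision=1,suppress=True)
rep=lambda s:print(s,robot.current_t(),np.array(robot.current_contact_force()),robot.current_tcp_pos())
p,o=tcp(PL+[0,0,60+10],0); robot.move_linear(p,o,speed=80); rep("10")
r=robot.move_linear(p-[0,0,16],o,speed=12,f_stop=4.5); rep(r)
d=snap("side","s6.png")
a=cv2.resize(d["img"][60:220,260:420],None,fx=3.7,fy=3.7,interpolation=cv2.INTER_CUBIC);cv2.imwrite("pics/s6c.png",np.clip(a*1.6,0,255).astype('uint8'))
E
```

```text
10 18.7917 [ 0.8  0.  -5.8] [ 511.9 -283.3  159.7]
True 19.6417 [-0.9  1.   5.9] [ 511.  -282.7  148.9]
```

View pics/s6c.png

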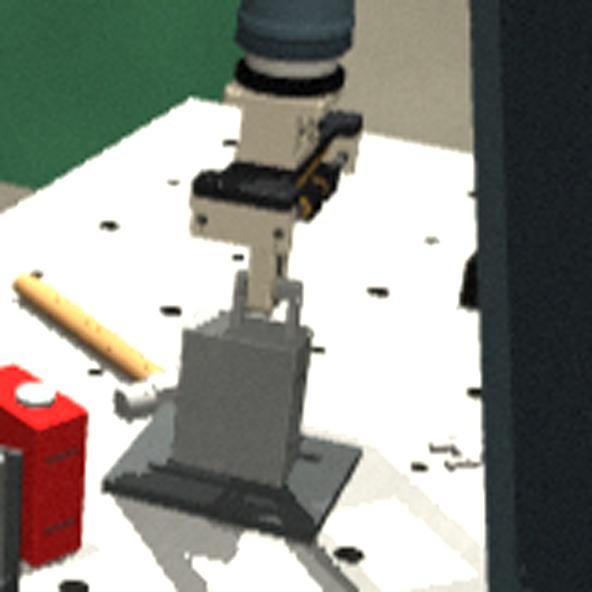

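Contact came at TCP z 148.9, against 149 expected, so the case is seated. Releasing and retreating.

```bash
python3 - <<'E'
from h import *
np.set_printoptions(precision=1,suppress=True)
robot.move_gripper(0.4); p=np.array(robot.current_tcp_pos()); print(robot.current_contact_force())
robot.move_linear(p+[0,0,110],speed=90)
robot.move_ptp([330,-60,300],[np.pi,0,PSI])
d=snap("side","s7.png");t=snap("top","t7.png");print(robot.current_t(),robot.current_contact_force())
a=cv2.resize(d["img"][90:290,150:400],None,fx=3.2,fy=3.2,interpolation=cv2.INTER_CUBIC)[:600];cv2.imwrite("pics/s7c.png",np.clip(a*1.6,0,255).astype('uint8'))
a=cv2.resize(t["img"][130:280,120:410],None,fx=2.75,fy=2.75,interpolation=cv2.INTER_CUBIC);cv2.imwrite("pics/t7c.png",np.clip(a*1.5,0,255).astype('uint8'))
E
```

```text
[ 0.4 -0.2 -0.3]
22.9167 [ 0.6 -0.1  1.1]
```

View pics/s7c.png

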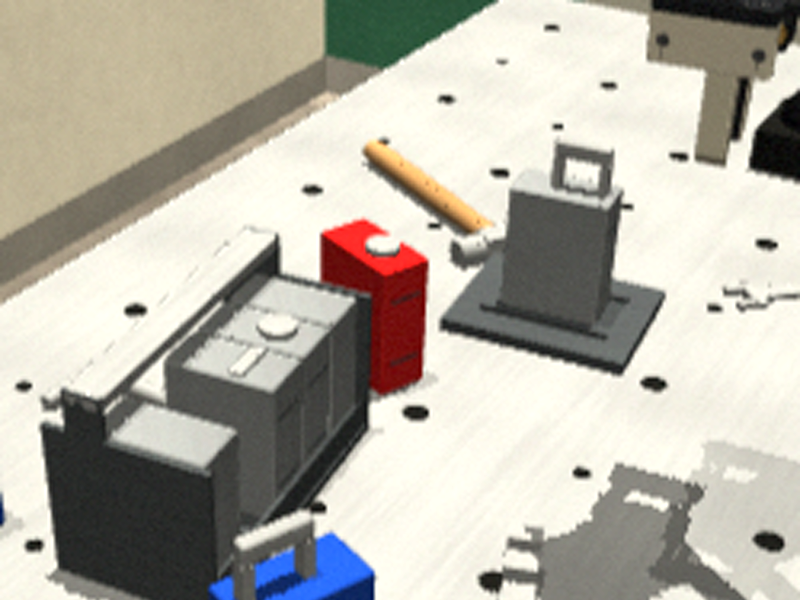

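View pics/t7c.png

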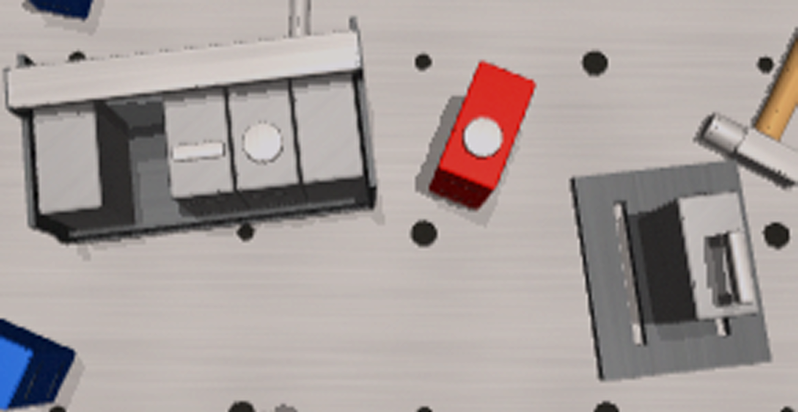

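```bash
python3 - <<'E'
from h import *
import pickle
t=pickle.load(open("top0.pkl","rb"))
q=lambda u,v,z:onz(t,120+(u+.5)/2.75-.5,130+(v+.5)/2.75-.5,z)
m=q(717.5,256.5,132);print("lid centre",m,"off",m-PL,"cap",q(263,142,135),"strap",q(198,151,135))
robot.hand_in()
E
```

```text
lid centre [ 521.74144238 -281.9096348   132.        ] off [ -1.65855762  -0.3096348  120.        ] cap [603.53050439  47.83080134 135.        ] strap [596.56376728  94.90288456 135.        ]
the job is handed in; nothing more can be done
```

I pinched the grey case by its bar handle and tipped it about 0.44 rad forward in place. I then lifted it along its own axis, clear of the rail and lip. It now stands upright on the slotted plate, and I've handed the job in. The last camera check was at about 23 s of the 42 s limit.

**Last checks:**
- **Placement:** the lid centre was about 1.7 mm from the plate's middle. The case touched down at TCP z 148.9, against 149 expected, and looked upright in both views.
- **Other cases:** the cap and strap cases were still upright and had moved less than 1 mm.
- **Robot:** the gripper was open and well clear, with no contact force beyond noise.

**Disagreement:** the two cameras differed by about 3–6 mm at the rack. I used a position between their readings, and the sideways force on gripping was only about 2.4 N. No check failed.

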